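Rock a stuck reagent pack out of a bench reader

ROBOT

A 6-joint arm with a two-finger parallel gripper is mounted at the origin on the work surface. World frame = base frame: x ahead of the robot, y to its left, z up, the work surface at z = 0. Lengths are in mm, angles in rad, forces in N, time in s.
With the tool pointing down it reaches from about 225 to 875 mm from the base axis. Payload 3.4 kg.
Tool frame: the origin (TCP) lies midway between the tips of the shut fingers; the grasp point (between the pads) lies 19 mm behind it; z points along the fingers, x is the direction in which the jaws open and shut, and the axes are right-handed (so a half turn about z gives the same grasp; the last joint's range is limited). The gripper opens to 85 mm and grips with 20 to 120 N. Pads are 22 mm wide; open, the fingers measure 114 mm over their backs; the gripper's body (76 mm by 85 mm) begins 54 mm behind the grasp point. The pads swing forward as they close: fully open they stand 13 mm farther back than shut.
Start: joints at [-1.441, 0.276, 1.505, -0, 1.361, -0.121], TCP at [142.7, -557.045, 231.328] pointing down, gripper open.
Joint ranges: [-2.89, 2.89], [-0.75, 2.08], [0.22, 2.7], [-1.18, 4.32], [0.11, 2.71], [-2.7, 2.7]. Speed limits (rad/s): [2.57, 2.57, 3.14, 3.14, 3.14, 3.14].

INTERFACE

Orientations are given as a unit quaternion [x, y, z, w].
In Python, from plant import manip gives the robot as it stands. The module is installed in compiled form; this text tells all that it offers.
- The arm moves only by the tool send_rows, never from a script. Its argument "motion" is a list of rows, each an object with "dp": the shift along the tool's x, y, z in units of 40 mm (1.0 is 40 mm), a list of three; "angular": the turn, a rotation vector about the tool's x, y, z in units of 8 degrees (1.0 is 8 degrees), a list of three; "jaw": the opening, from -1 (shut) to 1 (fully open). A call has exactly 10 rows; each row shifts and turns the pose as measured when the row begins, along the tool's axes as they then stand; what a row does not reach is not made up. A row lasts 1/10 s, in which the tool goes at most 50 mm and 8.59 degrees, less where a joint would pass 70% of its speed; a pose out of reach is approached as far as the arm can. A call is refused whole if a number of a shift passes 1 or a number of a turn 1, either way. A call with a gripper value outside its range is refused whole. The fingers move at their own pace and stop on an object; "grip_force" is the grip in N (left out, the last holds). Time passes only in rows, so rows that do not move let the fingers close, or fill a call up. It gives the time, the measured TCP pose, the force and the opening at its end, in the units of the state.
- manip.get_state(): the state, without advancing time (a new reading comes with each control period).
- manip.grab_frame(name): name is "scene" or "side" or "wrist"; returns a dict with "img" (420x560x3 uint8, red, green, blue), "fx", "fy", "cx", "cy" (pixels), "R" (3x3) and "t" (3): a world point X has camera coordinates R X + t; the wrist camera has in their place "T_tool_cam" (4x4, takes a point from camera to tool coordinates, whose origin is the TCP and whose axes are the tool frame's). Camera axes: x right, y down, z forward; pixel columns grow to the right and rows downward; lengths in mm; the calibration is good to about 2 mm. The wrist camera is an equidistant fisheye: a pixel r from the principal point sees the ray r / f radians off the axis. A picture is of the moment at which its call begins: read the wrist's pose just before it. There is no depth.
- manip.hand_in(): hands the job in, once; it reports no verdict.
The state is a dict: "t": time; "joints": joint angles; "qvel": joint speeds; "joint_efforts": joint torques, N m; "eef_pos": TCP position; "eef_rot": TCP orientation; "ft_force": force on the tool from outside, world axes, zero at the start; "moment": the same for the moment, N m; "opening": opening from 0.0 (shut) to 1.0 (fully open).
Only numpy, scipy, OpenCV 4.12 (cv2) and the standard library are available. Lean on these libraries where they do the work, as an engineer would, in place of code of your own. Each camera call takes 0.05 s, during which the arm holds its last target.

TASK

The spent teal reagent pack has stuck between the rubber lips of its bay in the bench reader, and nobody knows whether the latch worked by the round black knob beside it is still holding it too. Ease the pack out by rocking it from side to side, releasing the latch if it proves to be locked, without lifting, tipping or dragging the reader. Then stand the pack upright on the bare floor of the low yellow discard tray, set down gently, and leave everything else where it is.

Things in the scene. Friction and masses are not known exactly. Their poses are not given: they have to be found in the camera images.
- reader: Bench reader: cream box on four rubber feet, 190 mm (its x) by 260 mm (its y), deck 110 mm above the table; loose, 3.2 kg. Origin: centre of its underside; z up. Pulling the pack straight up with about 25 N already begins to lift one side of the reader; sideways pushes of up to about 18 N on the pack's top leave it standing.
- reader_bay (a point): Middle of the bay's mouth, level with the deck (110 mm above the table), with the reader's axes; 35 mm to the -y side of the reader's middle. The bay is 32 mm (x) by 52 mm (y) and 58 mm deep: it lets the pack tilt about 0.12 rad to either side along y, but hardly any along x, and twist by only about 0.04 rad.
- reader_lips (a point): Middle of the line between two sprung black rubber lips, 7 mm below the bay's mouth (103 mm above the table). They grip the pack's narrow (+y, -y) sides: 35 to 50 N against a straight pull. While the pack is tilted to and fro about the x axis through this point they slip and a light pull is enough; a swing of 0.2 rad gains at most 4 mm. Risen by 15 mm, the pack is free of the lips.
- reader_knob (a point): On the axis of the latch knob, 130 mm above the table; fixed to the reader, with its axes. Knob round, black, 36 mm in diameter, standing 40 mm above the deck, 90 mm from the pack on the +y side. It turns a cam under the deck and does not show its state. Turned clockwise (from above) to its stop it frees the pack; near the other stop the cam lets the pack rise only 2 mm. Travel 0.7 rad, 0.05 N m.
- pack_center (a point): Centre of the stuck reagent pack, half-way up; x through its thickness, y along its width, z up (as the reader's axes while in the bay). Teal block, orange top, 30 mm (x) by 44 mm (y), 146 mm tall, 0.2 to 0.37 kg. It stands on a flat grey foot 28 by 34 mm, 24 mm high, with a groove 12 mm high above it. In the bay its underside is 52 mm above the table; its top 88 mm stand out of the deck.
- tray_floor (a point): Middle of the inner floor of the low yellow discard tray (floor 4 mm above the table). Tray fixed, 190 mm long (its x), 140 mm wide (its y), 45 mm high, walls 4 mm. Two used test cassettes lie in its +x half, beyond 25 mm from the middle; the rest of the floor is bare. Tray and tube rack may have changed sides.
- cassette_a: Used white test cassette in the tray, 70 by 22 by 6 mm, lying flat; origin centre of its underside.
- cassette_b: Second used test cassette in the tray, same size.
- tube_rack: Wire rack with capped tubes, 186 mm (x) by 72 mm (y), 94 mm high to the caps; loose bystander on the other side of the reader from the tray. Origin: centre of its underside.
- dropper_0: White dropper bottle with red cap, 29 mm in diameter, 70 mm high, standing; origin centre of its underside.
- dropper_1: White dropper bottle with red cap, same size.
- dropper_2: White dropper bottle with blue cap, same size.
- marker: Marker pen lying on the table, 130 mm long (x), 12 mm thick; origin at its middle, underside.
- meter: Grey hand-held meter lying beyond the reader, 110 (x) by 65 (y) by 24 mm; origin centre of its underside.

How it is judged:
By the outcome, as a careful person would: the job done as asked, in the order asked, and still so for the second after the job is handed in, with the robot touching nothing.
It also fails if it takes over 69 s, if anything falls off the work surface, if the arm or the gripper's body presses on something with over 40 N, if the wrist force passes 120 N, or if a joint passes its speed limit or range.

## Working session

There is one attempt and no reset: what is moved stays moved. The work goes in short steps, Python scripts to look and compute and a tool call to move; the robot and the scene stay as the last step left them, time stands still between calls to the robot, and variables do not carry over. Pictures are saved under pics/ and viewed, and the job is handed in when it is done.

Besides the shell and the picture viewer there is one more tool, called after "Request:" as name([rows], argument=value, ...), one row to a line, values as JSON. send_rows: Moves the arm, as the interface text tells. Its arguments: {"type":"object","properties":{"motion":{"type":"array","items":{"type":"object","properties":{"dp":{"type":"array","items":{"type":"number"}},"angular":{"type":"array","items":{"type":"number"}},"jaw":{"type":"number"}}}},"grip_force":{"type":"number"}},"required":["motion"]}

```bash
mkdir -p pics; cat > h.py <<'E'
import numpy as np, cv2
from scipy.spatial.transform import Rotation as Ro
from plant import manip
def st():
    s=manip.get_state(); return s
def snap(n,fn):
    f=manip.grab_frame(n); cv2.imwrite('pics/'+fn,f['img'][:,:,::-1]); np.savez('pics/'+fn+'.npz',**f); return f
def ray(f,u,v):
    R=np.array(f['R']);t=np.array(f['t']); c=-R.T@t
    d=R.T@np.array([(u-f['cx'])/f['fx'],(v-f['cy'])/f['fy'],1]); return c,d
def onplane(f,u,v,z):
    c,d=ray(f,u,v); return c+d*(z-c[2])/d[2]
def proj(f,X):
    p=np.array(f['R'])@np.array(X,float)+np.array(f['t']); return np.array([f['fx']*p[0]/p[2]+f['cx'],f['fy']*p[1]/p[2]+f['cy']])
def load(fn):
    return {k:v for k,v in np.load('pics/'+fn+'.npz').items()}
E
python3 - <<'E'
from h import *
s=st(); print(s)
for n in ['scene','side','wrist']:
    f=snap(n,n+'0.png'); print(n,{k:f[k] for k in f if k!='img'})
E
```

```text
{'t': 0.0, 'joints': array([-1.44096088e+00,  2.76588394e-01,  1.50617799e+00,  1.03886326e-05,
        1.36071395e+00, -1.20986139e-01]), 'qvel': array([-5.23559381e-06,  6.66706647e-04,  6.40051707e-04,  2.89768321e-04,
        8.14045030e-04, -5.62292013e-04]), 'joint_efforts': array([ 1.78496786e-03, -4.16763926e+01, -2.45802963e+01, -4.95109873e-07,
        1.10570889e-02, -1.59130019e-05]), 'eef_pos': array([ 142.64845977, -556.4498997 ,  230.42562279]), 'eef_rot': array([ 7.89998957e-01, -6.13107459e-01, -6.66764281e-04, -6.68041173e-04]), 'ft_force': array([-0.43972919,  0.90360494, -0.35573607]), 'moment': array([ 0.02552048, -0.03183817,  0.01428548]), 'opening': 1.0008953215686756}
scene {'fx': 409.70694824317724, 'fy': 409.70694824317724, 'cx': 287.47699441331, 'cy': 205.5993814237005, 'R': array([[-0.03596143,  0.99922877,  0.01576819],
       [ 0.71337075,  0.03671712, -0.69982428],
       [-0.69986352, -0.01391811, -0.71414098]]), 't': array([  13.87166562, -316.40190834, 1268.98753112])}
side {'fx': 461.10649060746925, 'fy': 461.10649060746925, 'cx': 282.2627539616661, 'cy': 212.67047849454966, 'R': array([[-0.76260851, -0.64673014,  0.01297611],
       [-0.49278483,  0.56785114, -0.65932404],
       [ 0.41903623, -0.50920056, -0.75174692]]), 't': array([415.78485467, 364.93406627, 851.9493343 ])}
wrist {'fx': 325.19226210127806, 'fy': 325.19226210127806, 'cx': 276.63114522276203, 'cy': 212.479793022755, 'T_tool_cam': array([[ 9.99999032e-01, -1.37814219e-03,  1.91645096e-04,
        -1.97530985e-01],
       [ 1.28233953e-03,  9.66286592e-01,  2.57465683e-01,
        -6.66322904e+01],
       [-5.40008407e-04, -2.57465188e-01,  9.66287424e-01,
        -1.43142456e+02],
       [ 0.00000000e+00,  0.00000000e+00,  0.00000000e+00,
         1.00000000e+00]])}
```

View pics/scene0.png

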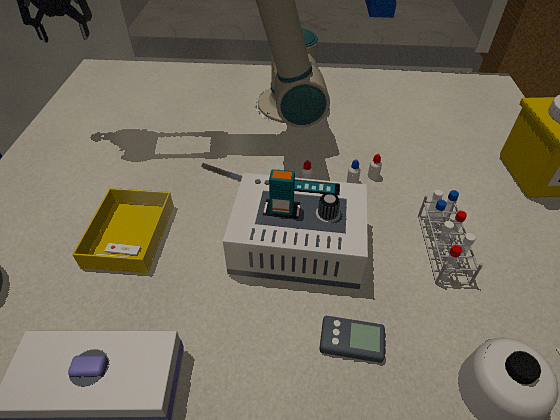

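View pics/side0.png

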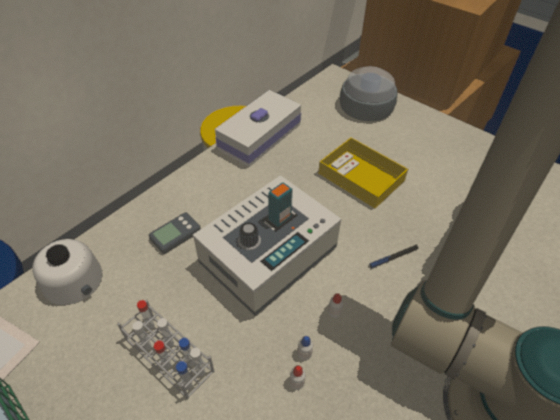

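View pics/wrist0.png

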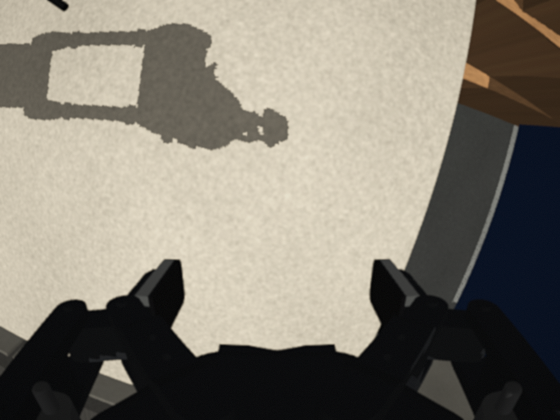

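Scene view: the reader is in the middle with the pack at about (282,190) and the knob at (329,207). The tray is on the left at (125,230), with one cassette visible at (123,249), and the rack is on the right. I'll zoom in to measure.

```bash
python3 - <<'E'
from h import *
f=load('scene0.png'); g=load('side0.png')
a=cv2.resize(f['img'][150:300,215:385][:,:,::-1],None,fx=4,fy=4,interpolation=cv2.INTER_CUBIC); cv2.imwrite('pics/za.png',a)
b=cv2.resize(g['img'][165:310,185:350][:,:,::-1],None,fx=4,fy=4,interpolation=cv2.INTER_CUBIC); cv2.imwrite('pics/zb.png',b)
for q,n in((f,'scene'),(g,'side')):
    hsv=cv2.cvtColor(q['img'],cv2.COLOR_RGB2HSV)
    m=cv2.inRange(hsv,(3,150,130),(18,255,255))
    k,l,s,c=cv2.connectedComponentsWithStats(m)
    for i in range(1,k):
        if s[i,4]>20:
            print(n,s[i],c[i], onplane(q,*c[i],198).round(1))
            cs,_=cv2.findContours((l==i).astype('uint8'),cv2.RETR_EXTERNAL,cv2.CHAIN_APPROX_NONE)
            print(cv2.minAreaRect(cs[0]))
    m=cv2.inRange(hsv,(22,150,60),(32,255,255))
    k,l,s,c=cv2.connectedComponentsWithStats(m)
    for i in range(1,k):
        if s[i,4]>500: print('yel',n,s[i],c[i])
E
```

```text
scene [272 170  20   9 138] [281.57246377 174.36956522] [559.5  -7.5 198. ]
((281.5614929199219, 174.3237762451172), (18.92197036743164, 7.242859840393066), 5.194429397583008)
yel scene [ 500   97   60  101 4226] [533.66256507 148.43398012]
yel scene [  73  188   97   85 4991] [121.89761571 231.52754959]
side [272 184  17  12 105] [279.95238095 189.54285714] [561.9  -8.4 198. ]
((280.0, 189.49998474121094), (7.599999904632568, 14.600000381469727), 53.13010025024414)
side [137 301   9   7  27] [140.2962963  304.44444444] [564.5 344.9 198. ]
((140.25001525878906, 304.7500305175781), (7.071067810058594, 6.363961219787598), 45.0)
yel side [200 106  45  41 704] [215.99431818 122.57954545]
yel side [ 319  138   89   70 2962] [365.39702903 172.35854153]
```

View pics/za.png

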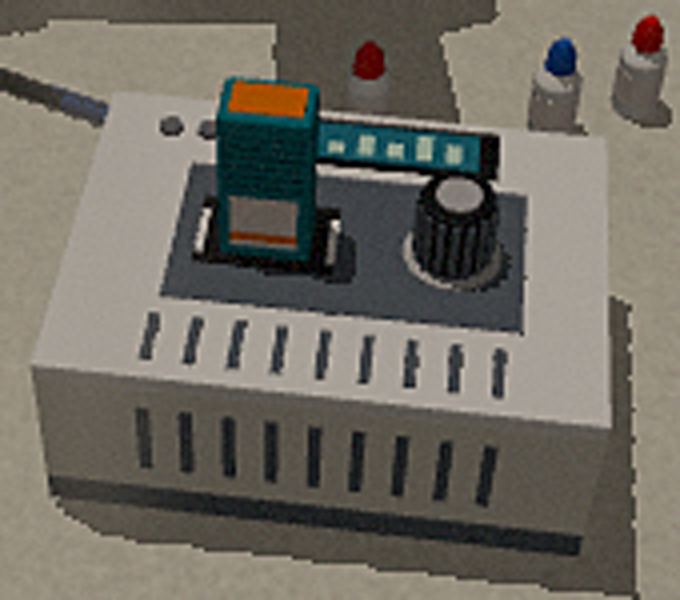

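View pics/zb.png

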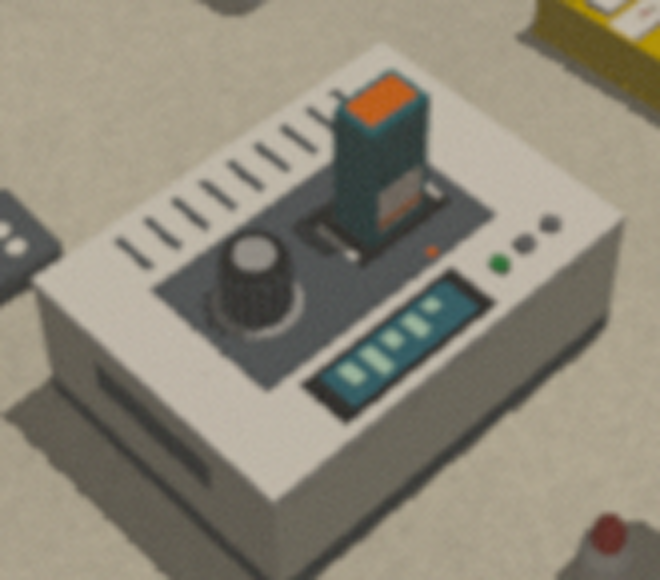

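```bash
python3 - <<'E'
from h import *
f=load('scene0.png'); g=load('side0.png')
A=lambda u,v,z: onplane(f,(u+.5)/4-.5+215,(v+.5)/4-.5+150,z)[:2]
B=lambda u,v,z: onplane(g,(u+.5)/4-.5+185,(v+.5)/4-.5+165,z)[:2]
def rect(c): # order: +x-y, +x+y, -x+y, -x-y
    c=np.array(c); yv=(c[1]-c[0]+c[2]-c[3])/2; xv=(c[0]-c[3]+c[1]-c[2])/2
    return 'cen',c.mean(0).round(1),'ly',np.linalg.norm(yv).round(1),'lx',np.linalg.norm(xv).round(1),'yaw',np.arctan2(-yv[0],yv[1]).round(4),np.arctan2(xv[1],xv[0]).round(4)
print(rect([A(35,367,110),A(608,427,110),A(608,138,110),A(113,95,110)]))
print(rect([B(380,45,110),B(38,283,110),B(275,500,110),B(622,218,110)]))
print('knob',A(461,195,150),B(257,250,150))
print('panel',rect([A(162,296,110),A(522,333,110),A(526,197,110),A(195,165,110)]))
print('packtop',A(269,98,198),B(382,100,198))
# tray zoom
a=cv2.resize(f['img'][180:280,70:180][:,:,::-1],None,fx=6,fy=6,interpolation=cv2.INTER_CUBIC); cv2.imwrite('pics/zt.png',a)
b=cv2.resize(g['img'][130:215,310:415][:,:,::-1],None,fx=6,fy=6,interpolation=cv2.INTER_CUBIC); cv2.imwrite('pics/ztb.png',b)
E
```

```text
('cen', array([564.3,  28.1]), 'ly', np.float64(258.8), 'lx', np.float64(188.6), 'yaw', np.float64(-0.0801), np.float64(-0.0874))
('cen', array([563.2,  27.9]), 'ly', np.float64(256.1), 'lx', np.float64(186.9), 'yaw', np.float64(-0.0815), np.float64(-0.0859))
knob [567.52506313  83.24797998] [570.43206167  78.32897615]
panel ('cen', array([564.1,  33.3]), 'ly', np.float64(168.2), 'lx', np.float64(90.3), 'yaw', np.float64(-0.0864), np.float64(-0.0898))
packtop [558.80714863  -6.97524749] [561.4934845   -8.46581441]
```

View pics/zt.png

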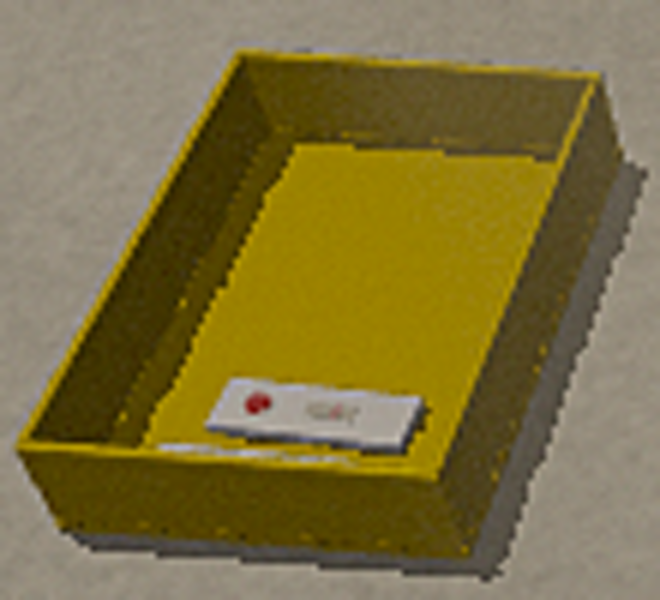

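View pics/ztb.png

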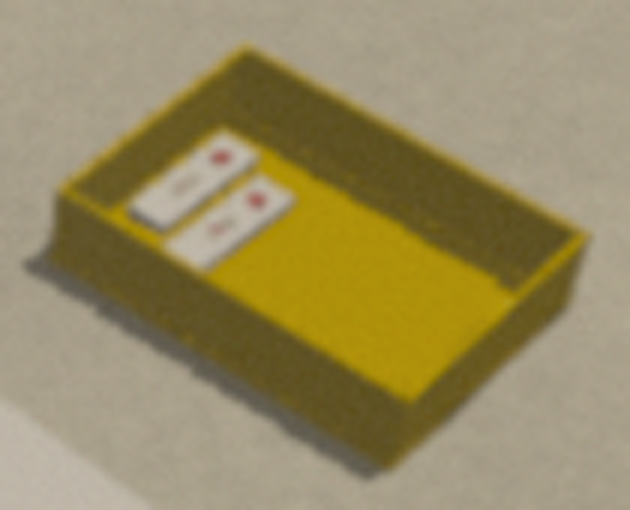

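Both views agree. The reader centre is about (564,28) with yaw about -0.084, the pack axis is near (560.5,-7.4) and the knob is near (569,81). Next I'll locate the tray rim numerically and start moving over.

```bash
cat >> h.py <<'E'
def rect(c): # order: +x-y, +x+y, -x+y, -x-y
    c=np.array(c); yv=(c[1]-c[0]+c[2]-c[3])/2; xv=(c[0]-c[3]+c[1]-c[2])/2
    return 'cen',c.mean(0).round(1),'ly',np.linalg.norm(yv).round(1),'lx',np.linalg.norm(xv).round(1),'yaw',np.arctan2(-yv[0],yv[1]).round(4),np.arctan2(xv[1],xv[0]).round(4)
def to(p,yaw):
    s=st(); R=Ro.from_quat(s['eef_rot']); T=Ro.from_matrix(np.array([[np.cos(yaw),np.sin(yaw),0],[np.sin(yaw),-np.cos(yaw),0],[0,0,-1.]]).T if 0 else np.column_stack([[np.cos(yaw),np.sin(yaw),0],[np.sin(yaw),-np.cos(yaw),0],[0,0,-1.]]))
    print('t',round(s['t'],2),'pos',s['eef_pos'].round(2),'F',s['ft_force'].round(1),'M',s['moment'].round(2),'open',round(s['opening'],3))
    print('dp units cur frame',(R.inv().apply(np.array(p)-s['eef_pos'])/40).round(3),'target frame',(T.inv().apply(np.array(p)-s['eef_pos'])/40).round(3),'ang units',((R.inv()*T).as_rotvec(degrees=True)/8).round(3))
E
python3 - <<'E'
from h import *
f=load('scene0.png'); g=load('side0.png')
A=lambda u,v,z: onplane(f,(u+.5)/6-.5+70,(v+.5)/6-.5+180,z)[:2]
B=lambda u,v,z: onplane(g,(u+.5)/6-.5+310,(v+.5)/6-.5+130,z)[:2]
print(rect([A(20,447,45),A(440,475,45),A(602,75,45),A(238,52,45)]))
print(rect([B(247,45,45),B(62,190,45),B(410,403,45),B(588,237,45)]))
print('cassette near edge', A(232,378,10),A(425,396,10),B(295,190,10),B(205,268,10))
to([560.5,-7.4,225],-1.6545)
E
```

```text
('cen', array([ 549.4, -335.3]), 'ly', np.float64(138.4), 'lx', np.float64(186.9), 'yaw', np.float64(-0.0357), np.float64(-0.0394))
('cen', array([ 548.9, -335.5]), 'ly', np.float64(136.7), 'lx', np.float64(187.6), 'yaw', np.float64(-0.0351), np.float64(-0.0486))
cassette near edge [ 581.22115476 -369.71604639] [ 585.90452337 -300.43478113] [ 584.85610541 -374.95935095] [ 586.28059752 -305.01257639]
t 0.15 pos [ 142.66 -556.62  230.63] F [-0.8 -0.3 -0. ] M [ 0.01  0.01 -0.03] open 1.002
dp units cur frame [-10.708 -13.527   0.159] target frame [-14.556  -9.261   0.141] ang units [0.    0.01  2.396]
```

Request:
send_rows([
  {"dp":[-0.7,-0.9,0],"angular":[0,0,0.8],"jaw":1},
  {"dp":[-0.8,-0.8,0],"angular":[0,0,0.8],"jaw":1},
  {"dp":[-0.9,-0.7,0],"angular":[0,0,0.8],"jaw":1},
  {"dp":[-1,-0.6,0],"angular":[0,0,0],"jaw":1},
  {"dp":[-1,-0.6,0],"angular":[0,0,0],"jaw":1},
  {"dp":[-1,-0.6,0],"angular":[0,0,0],"jaw":1},
  {"dp":[-1,-0.6,0],"angular":[0,0,0],"jaw":1},
  {"dp":[-1,-0.6,0],"angular":[0,0,0],"jaw":1},
  {"dp":[-1,-0.6,0],"angular":[0,0,0],"jaw":1},
  {"dp":[-1,-0.6,0],"angular":[0,0,0],"jaw":1},
])

```text
t: 1.15
eef_pos: [426.5, -178.4, 227.4]
eef_rot: [-0.667, 0.746, 0.001, 0.0]
ft_force: [0.8, -0.0, -0.2]
opening: 0.999
```

```bash
python3 -c "
from h import *
to([560.5,-7.4,225],-1.6545)"
```

```text
t 1.15 pos [ 426.46 -178.36  227.38] F [ 0.8 -0.  -0.2] M [-0.02 -0.05  0.  ] open 0.999
dp units cur frame [-4.621 -2.853  0.062] target frame [-4.539 -2.982  0.06 ] ang units [ 0.006  0.008 -0.201]
```

Request:
send_rows([
  {"dp":[-1,-0.62,0],"angular":[0,0,-0.2],"jaw":1},
  {"dp":[-1,-0.66,0],"angular":[0,0,0],"jaw":1},
  {"dp":[-1,-0.66,0],"angular":[0,0,0],"jaw":1},
  {"dp":[-0.8,-0.5,0],"angular":[0,0,0],"jaw":1},
  {"dp":[-0.4,-0.3,0],"angular":[0,0,0],"jaw":1},
  {"dp":[-0.1,-0.1,0],"angular":[0,0,0],"jaw":1},
  {"dp":[0,0,0],"angular":[0,0,0],"jaw":1},
  {"dp":[0,0,0],"angular":[0,0,0],"jaw":1},
  {"dp":[0,0,0],"angular":[0,0,0],"jaw":1},
  {"dp":[0,0,0],"angular":[0,0,0],"jaw":1},
])

```text
t: 2.15
eef_pos: [558.5, -6.4, 225.3]
eef_rot: [-0.68, 0.734, 0.002, -0.001]
ft_force: [-1.4, -0.0, -0.3]
opening: 1.002
```

```bash
python3 -c "
from h import *
to([560.5,-7.4,225],-1.6545)
f=snap('wrist','w1.png')"
```

```text
t 2.15 pos [558.51  -6.4  225.33] F [-1.4 -0.  -0.3] M [-0.03 -0.02 -0.07] open 1.002
dp units cur frame [ 0.021 -0.052  0.008] target frame [ 0.021 -0.052  0.008] ang units [0.03  0.002 0.052]
```

View pics/w1.png

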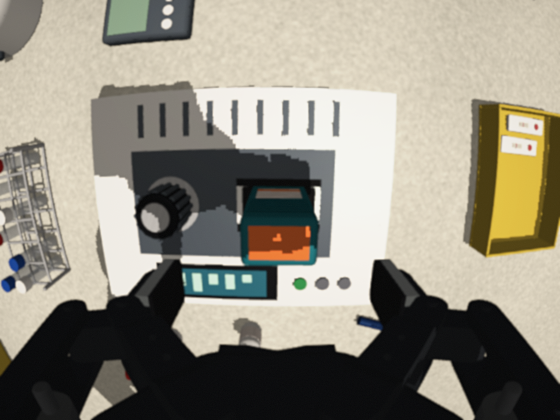

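The wrist view shows the pack's orange top centred between the fingers at about (279,243), with the knob at (160,210), clear of the left finger. Descending.

Request:
send_rows([
  {"dp":[0.02,-0.05,0.4],"angular":[0,0,0.05],"jaw":1},
  {"dp":[0,0,0.5],"angular":[0,0,0],"jaw":1},
  {"dp":[0,0,0.5],"angular":[0,0,0],"jaw":1},
  {"dp":[0,0,0.4],"angular":[0,0,0],"jaw":1},
  {"dp":[0,0,0.2],"angular":[0,0,0],"jaw":1},
  {"dp":[0,0,0.1],"angular":[0,0,0],"jaw":1},
  {"dp":[0,0,0],"angular":[0,0,0],"jaw":1},
  {"dp":[0,0,0],"angular":[0,0,0],"jaw":1},
  {"dp":[0,0,0],"angular":[0,0,0],"jaw":1},
  {"dp":[0,0,0],"angular":[0,0,0],"jaw":1},
])

```text
t: 3.2
eef_pos: [561.2, -12.6, 143.7]
eef_rot: [-0.674, 0.739, -0.002, 0.001]
ft_force: [0.0, -0.2, 0.1]
opening: 1.0
```

```bash
python3 -c "
from h import *
to([560.5,-7.4,145],-1.6545)
f=snap('wrist','w2.png');f=snap('scene','s2.png')
cv2.imwrite('pics/s2z.png',cv2.resize(f['img'][130:300,215:385][:,:,::-1],None,fx=3,fy=3))"
```

```text
t 3.2 pos [561.19 -12.64 143.71] F [ 0.  -0.2  0.1] M [-0.04 -0.   -0.05] open 1.0
dp units cur frame [-0.129  0.029 -0.033] target frame [-0.129  0.028 -0.032] ang units [-0.038 -0.009 -0.053]
```

View pics/w2.png

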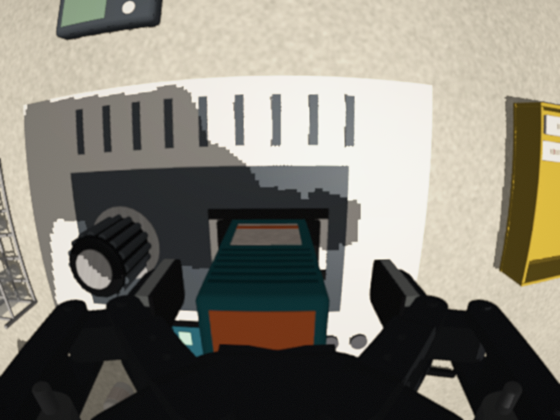

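View pics/s2z.png

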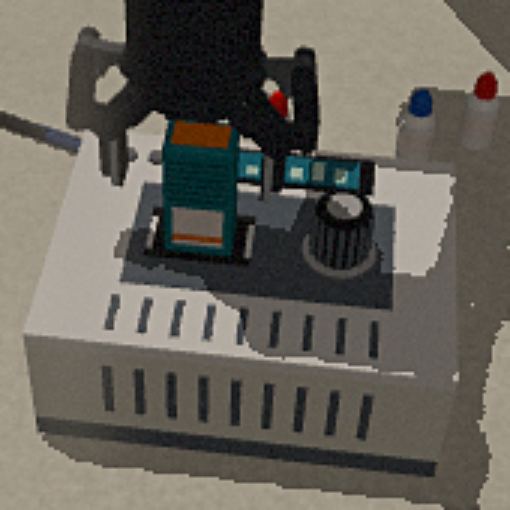

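The TCP drifted about 5 mm in -y. I'll correct that and close gently.

Request:
send_rows([
  {"dp":[-0.13,0.03,-0.03],"angular":[0,0,-0.05],"jaw":1},
  {"dp":[0,0,0],"angular":[0,0,0],"jaw":1},
  {"dp":[0,0,0],"angular":[0,0,0],"jaw":0.4},
  {"dp":[0,0,0],"angular":[0,0,0],"jaw":0.2},
  {"dp":[0,0,0],"angular":[0,0,0],"jaw":-1},
  {"dp":[0,0,0],"angular":[0,0,0],"jaw":-1},
  {"dp":[0,0,0],"angular":[0,0,0],"jaw":-1},
  {"dp":[0,0,0],"angular":[0,0,0],"jaw":-1},
  {"dp":[0,0,0],"angular":[0,0,0],"jaw":-1},
  {"dp":[0,0,0],"angular":[0,0,0],"jaw":-1},
], grip_force=50)

```text
t: 4.3
eef_pos: [560.7, -7.3, 145.9]
eef_rot: [-0.678, 0.735, -0.004, 0.001]
ft_force: [-0.6, 0.3, 2.0]
opening: 0.509
```

```bash
python3 -c "
from h import *
to([560.5,-7.4,145],-1.6545);print(st()['eef_rot'])"
```

```text
t 4.3 pos [560.71  -7.28 145.95] F [-0.6  0.3  2. ] M [-0.26  0.04  0.1 ] open 0.509
dp units cur frame [0.003 0.005 0.024] target frame [0.003 0.005 0.024] ang units [-0.049 -0.024  0.019]
[-0.67789508  0.73514882 -0.00364697  0.00108631]
```

Gripped at 43 mm, which matches the pack. First gentle rocking with a slight pull, pivoting about the lips.

Request:
send_rows([
  {"dp":[-0.05,0,-0.02],"angular":[0,0.35,0],"jaw":-1},
  {"dp":[-0.05,0,-0.02],"angular":[0,0.35,0],"jaw":-1},
  {"dp":[0.05,0,-0.02],"angular":[0,-0.35,0],"jaw":-1},
  {"dp":[0.05,0,-0.02],"angular":[0,-0.35,0],"jaw":-1},
  {"dp":[0.05,0,-0.02],"angular":[0,-0.35,0],"jaw":-1},
  {"dp":[0.05,0,-0.02],"angular":[0,-0.35,0],"jaw":-1},
  {"dp":[-0.05,0,-0.02],"angular":[0,0.35,0],"jaw":-1},
  {"dp":[-0.05,0,-0.02],"angular":[0,0.35,0],"jaw":-1},
  {"dp":[-0.05,0,-0.02],"angular":[0,0.35,0],"jaw":-1},
  {"dp":[-0.05,0,-0.02],"angular":[0,0.35,0],"jaw":-1},
])

```text
t: 5.3
eef_pos: [561.1, -3.1, 146.7]
eef_rot: [-0.672, 0.739, -0.033, -0.034]
ft_force: [-1.2, -1.0, 0.2]
opening: 0.512
```

```bash
cat >> h.py <<'E'
def tilt():
    s=st(); R=Ro.from_quat(s['eef_rot']).as_matrix(); 
    ex=np.array([.9965,-.084,0]); ey=np.array([.084,.9965,0]); z=-R[:,2]
    th=np.arctan2(z@ey,z[2])
    # point 43+rise below: pack axis at lips height
    k=(s['eef_pos'][2]-103)/z[2]; P=s['eef_pos']-z*k
    print('t',round(s['t'],2),'pos',s['eef_pos'].round(2),'tilt_y',th.round(4),'tilt_x',np.arctan2(z@ex,z[2]).round(4),'dist lips->TCP',round(k,2),'axis at lips',P.round(2),'F',s['ft_force'].round(1),'M',s['moment'].round(2),'op',round(s['opening'],3))
E
python3 -c "
from h import *
tilt()"
```

```text
t 5.3 pos [561.11  -3.07 146.72] tilt_y 0.0954 tilt_x -0.0014 dist lips->TCP 43.92 axis at lips [560.82  -7.25 103.  ] F [-1.2 -1.   0.2] M [0.58 0.05 0.03] op 0.512
```

Request:
send_rows([
  {"dp":[0.05,0,-0.05],"angular":[0,-0.35,0],"jaw":-1},
  {"dp":[0.05,0,-0.05],"angular":[0,-0.35,0],"jaw":-1},
  {"dp":[0.05,0,-0.05],"angular":[0,-0.35,0],"jaw":-1},
  {"dp":[0.05,0,-0.05],"angular":[0,-0.35,0],"jaw":-1},
  {"dp":[-0.05,0,-0.05],"angular":[0,0.35,0],"jaw":-1},
  {"dp":[-0.05,0,-0.05],"angular":[0,0.35,0],"jaw":-1},
  {"dp":[-0.05,0,-0.05],"angular":[0,0.35,0],"jaw":-1},
  {"dp":[-0.05,0,-0.05],"angular":[0,0.35,0],"jaw":-1},
  {"dp":[0.05,0,-0.05],"angular":[0,-0.35,0],"jaw":-1},
  {"dp":[0.05,0,-0.05],"angular":[0,-0.35,0],"jaw":-1},
])

```text
t: 6.3
eef_pos: [560.2, -6.9, 152.3]
eef_rot: [-0.674, 0.739, 0.003, -0.003]
ft_force: [1.1, -3.0, -5.8]
opening: 0.509
```

```bash
python3 -c "
from h import *
tilt()"
```

```text
t 6.3 pos [560.25  -6.9  152.3 ] tilt_y 0.0003 tilt_x 0.0083 dist lips->TCP 49.3 axis at lips [559.84  -6.88 103.  ] F [ 1.1 -3.  -5.8] M [-1.3  -0.17  0.02] op 0.509
```

The TCP has risen 6 mm with a pull of only about 6 N. I need to know whether the pack rose or the grip slipped.

```bash
python3 -c "
from h import *
f=snap('scene','s3.png');g=load('s2.png');w=snap('side','sd3.png');v=load('side0.png')
a=np.hstack([cv2.resize(q['img'][150:250,250:330][:,:,::-1],None,fx=5,fy=5,interpolation=cv2.INTER_CUBIC) for q in (g,f)])
cv2.imwrite('pics/c3.png',a)
a=np.hstack([cv2.resize(q['img'][165:310,185:350][:,:,::-1],None,fx=2.4,fy=2.4,interpolation=cv2.INTER_CUBIC) for q in (v,w)])
cv2.imwrite('pics/d3.png',a)
tilt()"
```

```text
t 6.4 pos [560.34  -7.28 152.86] tilt_y -0.0019 tilt_x 0.0079 dist lips->TCP 49.86 axis at lips [559.95  -7.16 103.  ] F [ 1.  -2.  -3.7] M [-0.04 -0.32  0.07] op 0.513
```

View pics/c3.png

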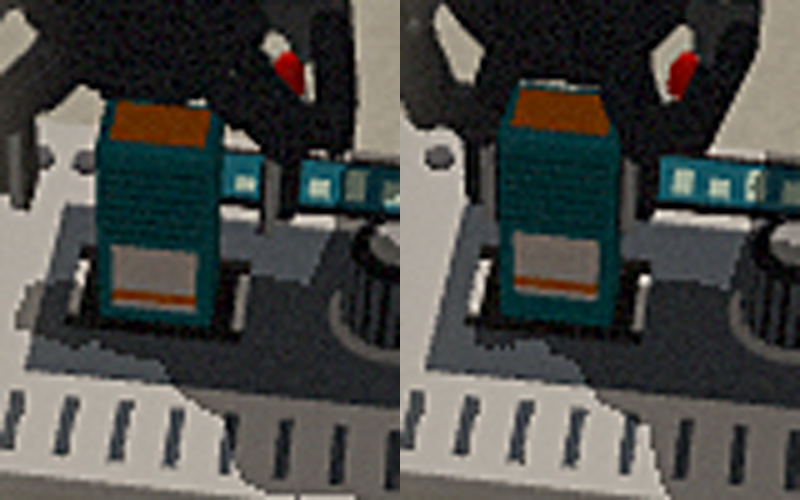

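View pics/d3.png

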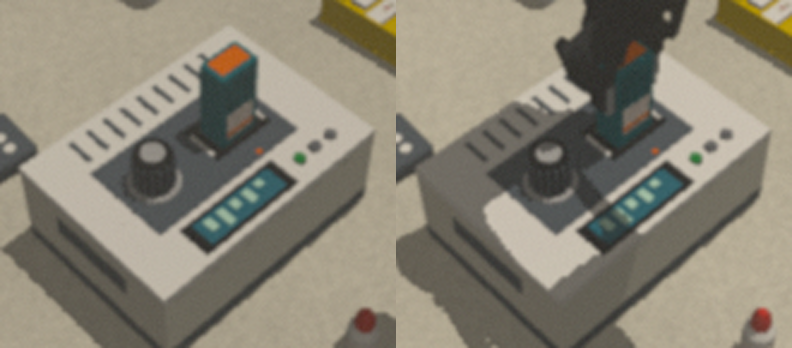

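The pack itself rose about 7 mm: its top and label moved 2 to 2.5 px in the scene view while the reader panel stayed put. So the latch isn't holding, and I won't touch the knob. Continuing to rock.

Request:
send_rows([
  {"dp":[0.06,0,-0.05],"angular":[0,-0.35,0],"jaw":-1},
  {"dp":[0.06,0,-0.05],"angular":[0,-0.35,0],"jaw":-1},
  {"dp":[-0.06,0,-0.05],"angular":[0,0.35,0],"jaw":-1},
  {"dp":[-0.06,0,-0.05],"angular":[0,0.35,0],"jaw":-1},
  {"dp":[-0.06,0,-0.05],"angular":[0,0.35,0],"jaw":-1},
  {"dp":[-0.06,0,-0.05],"angular":[0,0.35,0],"jaw":-1},
  {"dp":[0.06,0,-0.05],"angular":[0,-0.35,0],"jaw":-1},
  {"dp":[0.06,0,-0.05],"angular":[0,-0.35,0],"jaw":-1},
  {"dp":[0.06,0,-0.05],"angular":[0,-0.35,0],"jaw":-1},
  {"dp":[0.06,0,-0.05],"angular":[0,-0.35,0],"jaw":-1},
])

```text
t: 7.4
eef_pos: [560.4, -11.1, 162.1]
eef_rot: [-0.67, 0.741, 0.037, 0.03]
ft_force: [1.3, -0.5, -3.3]
opening: 0.507
```

```bash
python3 -c "
from h import *
tilt()"
```

```text
t 7.4 pos [560.4  -11.07 162.12] tilt_y -0.094 tilt_x 0.0124 dist lips->TCP 59.39 axis at lips [560.14  -5.45 103.  ] F [ 1.3 -0.5 -3.3] M [-0.17 -0.15 -0.02] op 0.507
```

Request:
send_rows([
  {"dp":[-0.07,0,-0.05],"angular":[0,0.35,0],"jaw":-1},
  {"dp":[-0.07,0,-0.05],"angular":[0,0.35,0],"jaw":-1},
  {"dp":[-0.07,0,-0.05],"angular":[0,0.35,0],"jaw":-1},
  {"dp":[-0.07,0,-0.05],"angular":[0,0.35,0],"jaw":-1},
  {"dp":[0.07,0,-0.05],"angular":[0,-0.35,0],"jaw":-1},
  {"dp":[0.07,0,-0.05],"angular":[0,-0.35,0],"jaw":-1},
  {"dp":[0,0,0],"angular":[0,0,0],"jaw":-1},
  {"dp":[0,0,0],"angular":[0,0,0],"jaw":-1},
  {"dp":[0,0,0],"angular":[0,0,0],"jaw":-1},
  {"dp":[0,0,0],"angular":[0,0,0],"jaw":-1},
])

```text
t: 8.4
eef_pos: [561.2, -1.9, 170.3]
eef_rot: [-0.667, 0.745, 0.004, -0.008]
ft_force: [0.1, -1.2, -3.3]
opening: 0.508
```

```bash
python3 -c "
from h import *
tilt(); to([560.7,-7.3,172],-1.6545)"
```

```text
t 8.4 pos [561.21  -1.86 170.27] tilt_y 0.0061 tilt_x 0.017 dist lips->TCP 67.28 axis at lips [560.03  -2.17 103.  ] F [ 0.1 -1.2 -3.3] M [-0.35 -0.25 -0.01] op 0.508
t 8.4 pos [561.21  -1.86 170.27] F [ 0.1 -1.2 -3.3] M [-0.35 -0.25 -0.01] open 0.508
dp units cur frame [ 0.137 -0.002 -0.042] target frame [ 0.137  0.001 -0.043] ang units [ 0.121 -0.045 -0.197]
```

Free of the lips: it has risen 24 mm, and Fz of -3.3 N is just the pack's weight. I'll re-centre it, straighten, and draw it out of the bay.

Request:
send_rows([
  {"dp":[0.07,0,-0.05],"angular":[0.12,-0.05,-0.1],"jaw":-1},
  {"dp":[0.06,0,-0.1],"angular":[0,0,-0.1],"jaw":-1},
  {"dp":[0,0,-0.15],"angular":[0,0,0],"jaw":-1},
  {"dp":[0,0,-0.15],"angular":[0,0,0],"jaw":-1},
  {"dp":[0,0,-0.15],"angular":[0,0,0],"jaw":-1},
  {"dp":[0,0,0],"angular":[0,0,0],"jaw":-1},
  {"dp":[0,0,0],"angular":[0,0,0],"jaw":-1},
  {"dp":[0,0,0],"angular":[0,0,0],"jaw":-1},
  {"dp":[0,0,0],"angular":[0,0,0],"jaw":-1},
  {"dp":[0,0,0],"angular":[0,0,0],"jaw":-1},
])

```text
t: 9.4
eef_pos: [559.2, -5.7, 196.3]
eef_rot: [-0.678, 0.735, 0.002, 0.001]
ft_force: [-0.0, -0.3, -3.5]
opening: 0.509
```

```bash
python3 -c "
from h import *
tilt(); to([560.7,-7.3,172],-1.6545)"
```

```text
t 9.4 pos [559.21  -5.66 196.27] tilt_y -0.0029 tilt_x 0.0015 dist lips->TCP 93.27 axis at lips [559.1   -5.38 103.  ] F [-0.  -0.3 -3.5] M [ 0.01 -0.08  0.04] op 0.509
t 9.4 pos [559.21  -5.66 196.27] F [-0.  -0.3 -3.5] M [ 0.01 -0.08  0.04] open 0.509
dp units cur frame [ 0.04  -0.041  0.607] target frame [ 0.038 -0.04   0.607] ang units [0.011 0.021 0.021]
```

Request:
send_rows([
  {"dp":[0,0,-0.3],"angular":[0,0,0],"jaw":-1},
  {"dp":[0,0,-0.4],"angular":[0,0,0],"jaw":-1},
  {"dp":[0,0,-0.4],"angular":[0,0,0],"jaw":-1},
  {"dp":[0.2,0,-0.1],"angular":[0,0,0],"jaw":-1},
  {"dp":[0.4,0,0],"angular":[0,0,-0.1],"jaw":-1},
  {"dp":[0.6,0.04,0],"angular":[0,0,-0.1],"jaw":-1},
  {"dp":[0.8,0.04,0],"angular":[0,0,-0.1],"jaw":-1},
  {"dp":[0.9,0.04,0],"angular":[0,0,0],"jaw":-1},
  {"dp":[0.9,0.04,0],"angular":[0,0,0],"jaw":-1},
  {"dp":[0.9,0.04,0],"angular":[0,0,0],"jaw":-1},
])

```text
t: 10.4
eef_pos: [539.6, -196.8, 247.5]
eef_rot: [-0.697, 0.717, 0.004, -0.0]
ft_force: [-0.4, -0.2, -3.5]
opening: 0.511
```

```bash
python3 -c "
from h import *
tilt(); to([514,-334,180],-1.6125)"
```

```text
t 10.4 pos [ 539.62 -196.82  247.46] tilt_y -0.0043 tilt_x 0.006 dist lips->TCP 144.47 axis at lips [ 538.81 -196.14  103.  ] F [-0.4 -0.2 -3.5] M [ 0.01 -0.04  0.01] op 0.511
t 10.4 pos [ 539.62 -196.82  247.46] F [-0.4 -0.2 -3.5] M [ 0.01 -0.04  0.01] open 0.511
dp units cur frame [3.454 0.534 1.674] target frame [3.453 0.497 1.687] ang units [0.041 0.033 0.096]
```

Request:
send_rows([
  {"dp":[0.9,0.15,0],"angular":[0.04,0.03,0.1],"jaw":-1},
  {"dp":[0.8,0.15,0],"angular":[0,0,0],"jaw":-1},
  {"dp":[0.7,0.1,0],"angular":[0,0,0],"jaw":-1},
  {"dp":[0.5,0.1,0.1],"angular":[0,0,0],"jaw":-1},
  {"dp":[0.3,0,0.3],"angular":[0,0,0],"jaw":-1},
  {"dp":[0.1,0,0.3],"angular":[0,0,0],"jaw":-1},
  {"dp":[0,0,0.3],"angular":[0,0,0],"jaw":-1},
  {"dp":[0,0,0.3],"angular":[0,0,0],"jaw":-1},
  {"dp":[0,0,0],"angular":[0,0,0],"jaw":-1},
  {"dp":[0,0,0],"angular":[0,0,0],"jaw":-1},
])

```text
t: 11.4
eef_pos: [507.7, -337.0, 187.9]
eef_rot: [-0.69, 0.724, 0.005, -0.002]
ft_force: [0.8, -0.4, -2.2]
opening: 0.509
```

```bash
python3 -c "
from h import *
f=snap('scene','s4.png');g=snap('side','sd4.png');snap('wrist','w4.png')
cv2.imwrite('pics/c4.png',cv2.resize(np.hstack([f['img'][140:290,60:220],g['img'][90:240,290:450]])[:,:,::-1],None,fx=2.5,fy=2.5,interpolation=cv2.INTER_CUBIC))
tilt(); to([514,-334,98],-1.6125)"
```

```text
t 11.55 pos [ 507.97 -337.64  188.76] tilt_y -0.0027 tilt_x 0.0082 dist lips->TCP 85.77 axis at lips [ 507.29 -337.35  103.  ] F [ 0.4  0.6 -3.6] M [ 0.04 -0.   -0.02] op 0.511
t 11.55 pos [ 507.97 -337.64  188.76] F [ 0.4  0.6 -3.6] M [ 0.04 -0.   -0.02] open 0.511
dp units cur frame [-0.091 -0.165  2.268] target frame [-0.097 -0.147  2.269] ang units [ 0.058  0.022 -0.046]
```

View pics/c4.png

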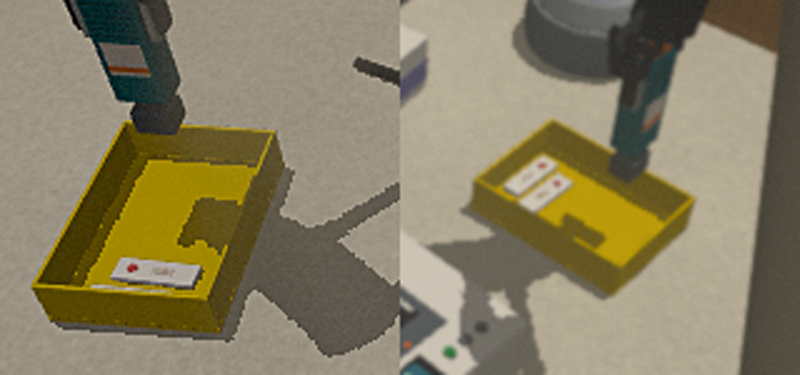

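View pics/w4.png

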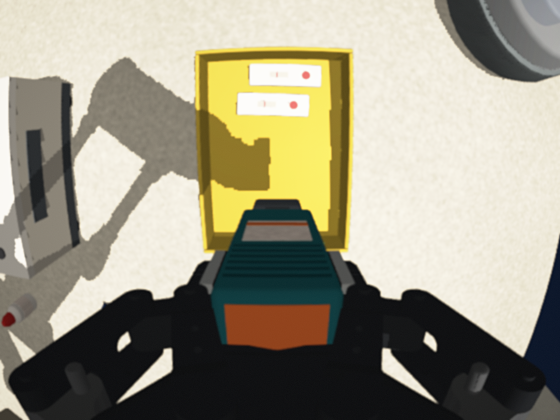

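View pics/sd4.png

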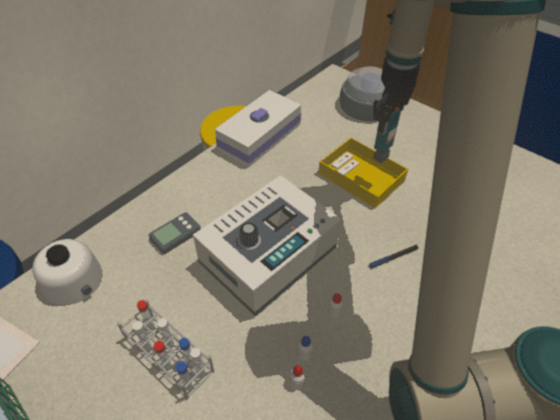

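The pack hangs upright above the bare half of the tray, with its foot over the robot-side end. I'll check for slip by comparing the foot's underside pixel with the expected height of about 95 mm.

```bash
python3 -c "
from h import *
f=load('s4.png');g=load('sd4.png')
c=np.array([507.4,-337.5,0]); 
for q in (f,g): print([proj(q,c+[a,b,94.8]).round(1) for a,b in((14,-17),(14,17),(-14,17),(-14,-17))])
cv2.imwrite('pics/c4f.png',cv2.resize(np.hstack([f['img'][165:215,95:155],g['img'][135:185,355:415]])[:,:,::-1],None,fx=6,fy=6,interpolation=cv2.INTER_CUBIC))
to([514,-334,98],-1.6125)"
```

```text
[array([113.3, 194. ]), array([129.8, 194.6]), array([133.9, 185.3]), array([117.8, 184.8])]
[array([379.5, 151.8]), array([372.2, 158.5]), array([381.7, 163.5]), array([388.9, 156.6])]
t 11.55 pos [ 507.97 -337.64  188.76] F [ 0.4  0.6 -3.6] M [ 0.04 -0.   -0.02] open 0.511
dp units cur frame [-0.091 -0.165  2.268] target frame [-0.097 -0.147  2.269] ang units [ 0.058  0.022 -0.046]
```

View pics/c4f.png

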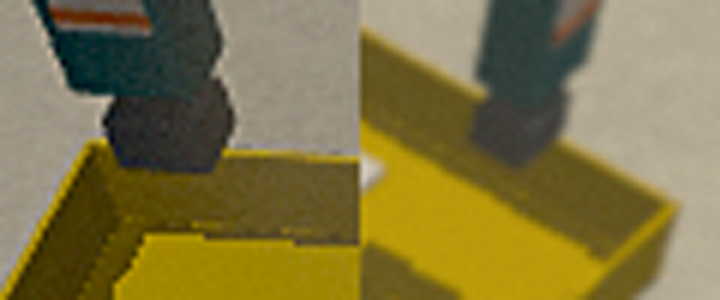

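The foot's underside is within about 2 mm of the expected height, so there's no real slip. Contact should come at TCP z of about 96 to 98. Lowering to just above that.

Request:
send_rows([
  {"dp":[-0.05,-0.08,0.2],"angular":[0.05,0.02,-0.05],"jaw":-1},
  {"dp":[-0.04,-0.07,0.35],"angular":[0,0,0],"jaw":-1},
  {"dp":[0,0,0.4],"angular":[0,0,0],"jaw":-1},
  {"dp":[0,0,0.4],"angular":[0,0,0],"jaw":-1},
  {"dp":[0,0,0.3],"angular":[0,0,0],"jaw":-1},
  {"dp":[0,0,0.2],"angular":[0,0,0],"jaw":-1},
  {"dp":[0,0,0.1],"angular":[0,0,0],"jaw":-1},
  {"dp":[0,0,0],"angular":[0,0,0],"jaw":-1},
  {"dp":[0,0,0],"angular":[0,0,0],"jaw":-1},
  {"dp":[0,0,0],"angular":[0,0,0],"jaw":-1},
])

```text
t: 12.55
eef_pos: [518.9, -334.7, 111.2]
eef_rot: [-0.694, 0.72, -0.006, 0.001]
ft_force: [-1.1, -0.6, -2.8]
opening: 0.508
```

```bash
python3 -c "
from h import *
tilt(); to([514,-334,98],-1.6125)"
```

```text
t 12.55 pos [ 518.87 -334.73  111.25] tilt_y 0.0059 tilt_x -0.0106 dist lips->TCP 8.25 axis at lips [ 518.96 -334.78  103.  ] F [-1.1 -0.6 -2.8] M [0.02 0.02 0.03] op 0.508
t 12.55 pos [ 518.87 -334.73  111.25] F [-1.1 -0.6 -2.8] M [0.02 0.02 0.03] open 0.508
dp units cur frame [-0.016  0.126  0.33 ] target frame [-0.013  0.122  0.331] ang units [-0.074 -0.046  0.028]
```

Request:
send_rows([
  {"dp":[0,0.06,0.05],"angular":[-0.07,-0.04,0],"jaw":-1},
  {"dp":[0,0.04,0.05],"angular":[0,0,0],"jaw":-1},
  {"dp":[0,0,0.05],"angular":[0,0,0],"jaw":-1},
  {"dp":[0,0,0.04],"angular":[0,0,0],"jaw":-1},
  {"dp":[0,0,0.03],"angular":[0,0,0],"jaw":-1},
  {"dp":[0,0,0.0],"angular":[0,0,0],"jaw":-1},
  {"dp":[0,0,0],"angular":[0,0,0],"jaw":-1},
  {"dp":[0,0,0],"angular":[0,0,0],"jaw":-1},
  {"dp":[0,0,0],"angular":[0,0,0],"jaw":-1},
  {"dp":[0,0,0],"angular":[0,0,0],"jaw":-1},
])

```text
t: 13.55
eef_pos: [515.3, -335.4, 103.2]
eef_rot: [-0.694, 0.72, -0.002, -0.0]
ft_force: [-0.3, 0.2, -2.2]
opening: 0.51
```

```bash
python3 -c "
from h import *
tilt(); to([514,-334,98],-1.6125)"
```

```text
t 13.55 pos [ 515.31 -335.38  103.22] tilt_y 0.0022 tilt_x -0.0023 dist lips->TCP 0.22 axis at lips [ 515.31 -335.38  103.  ] F [-0.3  0.2 -2.2] M [-0.    0.05  0.03] op 0.51
t 13.55 pos [ 515.31 -335.38  103.22] F [-0.3  0.2 -2.2] M [-0.    0.05  0.03] open 0.51
dp units cur frame [-0.033  0.034  0.13 ] target frame [-0.033  0.034  0.13 ] ang units [-0.016 -0.016  0.026]
```

Request:
send_rows([
  {"dp":[0,0,0.02],"angular":[0,0,0],"jaw":-1},
  {"dp":[0,0,0.02],"angular":[0,0,0],"jaw":-1},
  {"dp":[0,0,0.02],"angular":[0,0,0],"jaw":-1},
  {"dp":[0,0,0.02],"angular":[0,0,0],"jaw":-1},
  {"dp":[0,0,0.02],"angular":[0,0,0],"jaw":-1},
  {"dp":[0,0,0.0],"angular":[0,0,0],"jaw":-1},
  {"dp":[0,0,0],"angular":[0,0,0],"jaw":-1},
  {"dp":[0,0,0],"angular":[0,0,0],"jaw":-1},
  {"dp":[0,0,0],"angular":[0,0,0],"jaw":-1},
  {"dp":[0,0,0],"angular":[0,0,0],"jaw":-1},
])

```text
t: 14.55
eef_pos: [515.4, -335.4, 98.9]
eef_rot: [-0.694, 0.72, -0.002, -0.0]
ft_force: [0.2, -0.7, -4.2]
opening: 0.505
```

```bash
python3 -c "
from h import *
tilt(); to([514,-334,98],-1.6125)"
```

```text
t 14.55 pos [ 515.38 -335.39   98.91] tilt_y 0.0022 tilt_x -0.0024 dist lips->TCP -4.09 axis at lips [ 515.37 -335.38  103.  ] F [ 0.2 -0.7 -4.2] M [-0.04  0.05 -0.01] op 0.505
t 14.55 pos [ 515.38 -335.39   98.91] F [ 0.2 -0.7 -4.2] M [-0.04  0.05 -0.01] open 0.505
dp units cur frame [-0.034  0.036  0.023] target frame [-0.033  0.036  0.023] ang units [-0.017 -0.017  0.027]
```

Not touching yet (Fz still shows the full weight). Continuing in sub-millimetre steps.

Request:
send_rows([
  {"dp":[0,0,0.015],"angular":[0,0,0],"jaw":-1},
  {"dp":[0,0,0],"angular":[0,0,0],"jaw":-1},
  {"dp":[0,0,0.015],"angular":[0,0,0],"jaw":-1},
  {"dp":[0,0,0],"angular":[0,0,0],"jaw":-1},
  {"dp":[0,0,0.015],"angular":[0,0,0],"jaw":-1},
  {"dp":[0,0,0.0],"angular":[0,0,0],"jaw":-1},
  {"dp":[0,0,0],"angular":[0,0,0],"jaw":-1},
  {"dp":[0,0,0],"angular":[0,0,0],"jaw":-1},
  {"dp":[0,0,0],"angular":[0,0,0],"jaw":-1},
  {"dp":[0,0,0],"angular":[0,0,0],"jaw":-1},
])

```text
t: 15.55
eef_pos: [515.6, -335.6, 97.8]
eef_rot: [-0.694, 0.72, -0.002, 0.0]
ft_force: [-0.2, 0.8, -2.9]
opening: 0.508
```

```bash
python3 -c "
from h import *
tilt(); to([514,-334,98],-1.6125)
f=snap('scene','s5.png');g=snap('side','sd5.png')
cv2.imwrite('pics/c5.png',cv2.resize(np.hstack([f['img'][140:290,60:220],g['img'][90:240,290:450]])[:,:,::-1],None,fx=2.5,fy=2.5,interpolation=cv2.INTER_CUBIC))"
```

```text
t 15.55 pos [ 515.65 -335.59   97.76] tilt_y 0.0028 tilt_x -0.0033 dist lips->TCP -5.24 axis at lips [ 515.63 -335.58  103.  ] F [-0.2  0.8 -2.9] M [ 0.02 -0.01 -0.06] op 0.508
t 15.55 pos [ 515.65 -335.59   97.76] F [-0.2  0.8 -2.9] M [ 0.02 -0.01 -0.06] open 0.508
dp units cur frame [-0.038  0.043 -0.006] target frame [-0.038  0.043 -0.006] ang units [-0.023 -0.021  0.027]
```

View pics/c5.png

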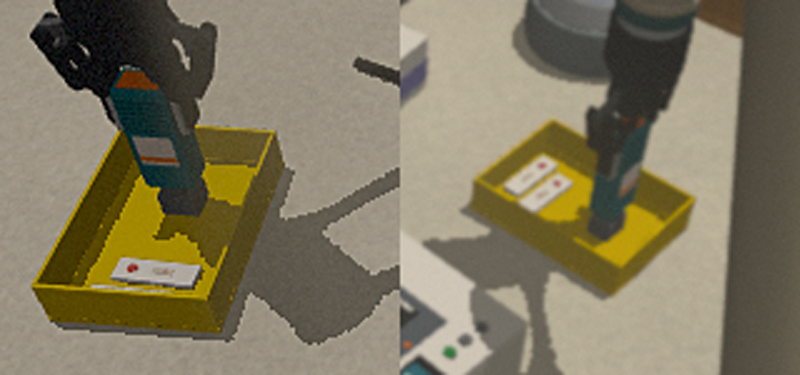

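The foot hovers just above bare floor, well away from the cassettes. Lowering further.

Request:
send_rows([
  {"dp":[0,0,0.015],"angular":[0,0,0],"jaw":-1},
  {"dp":[0,0,0],"angular":[0,0,0],"jaw":-1},
  {"dp":[0,0,0.015],"angular":[0,0,0],"jaw":-1},
  {"dp":[0,0,0],"angular":[0,0,0],"jaw":-1},
  {"dp":[0,0,0.015],"angular":[0,0,0],"jaw":-1},
  {"dp":[0,0,0.0],"angular":[0,0,0],"jaw":-1},
  {"dp":[0,0,0],"angular":[0,0,0],"jaw":-1},
  {"dp":[0,0,0],"angular":[0,0,0],"jaw":-1},
  {"dp":[0,0,0],"angular":[0,0,0],"jaw":-1},
  {"dp":[0,0,0],"angular":[0,0,0],"jaw":-1},
])

```text
t: 16.65
eef_pos: [515.7, -335.6, 97.8]
eef_rot: [-0.694, 0.72, -0.003, 0.0]
ft_force: [-1.4, 0.5, 1.9]
opening: 0.51
```

```bash
python3 -c "
from h import *
tilt(); s=st(); print(s['ft_force'])
f=snap('side','sd6.png'); tilt()"
```

```text
t 16.65 pos [ 515.71 -335.62   97.75] tilt_y 0.0034 tilt_x -0.0042 dist lips->TCP -5.25 axis at lips [ 515.69 -335.6   103.  ] F [-1.4  0.5  1.9] M [0.26 0.22 0.04] op 0.51
[-1.44791517  0.52900104  1.94979677]
t 16.7 pos [ 515.68 -335.6    97.73] tilt_y 0.0033 tilt_x -0.0041 dist lips->TCP -5.27 axis at lips [ 515.66 -335.58  103.  ] F [-0.3 -0.1  1.4] M [ 0.24  0.2  -0.  ] op 0.506
```

Contact: Fz went from about -3.3 to +1.7 N, so the floor now carries the pack. Opening the jaws slowly.

Request:
send_rows([
  {"dp":[0,0,0],"angular":[0,0,0],"jaw":0.06},
  {"dp":[0,0,0],"angular":[0,0,0],"jaw":0.1},
  {"dp":[0,0,0],"angular":[0,0,0],"jaw":0.15},
  {"dp":[0,0,0],"angular":[0,0,0],"jaw":0.2},
  {"dp":[0,0,0],"angular":[0,0,0],"jaw":0.3},
  {"dp":[0,0,0],"angular":[0,0,0],"jaw":0.4},
  {"dp":[0,0,0],"angular":[0,0,0],"jaw":0.6},
  {"dp":[0,0,0],"angular":[0,0,0],"jaw":0.8},
  {"dp":[0,0,0],"angular":[0,0,0],"jaw":0.9},
  {"dp":[0,0,0],"angular":[0,0,0],"jaw":0.9},
], grip_force=20)

```text
t: 17.7
eef_pos: [517.0, -336.7, 97.6]
eef_rot: [-0.694, 0.72, -0.004, 0.0]
ft_force: [0.4, 0.6, -0.4]
opening: 0.949
```

```bash
python3 -c "
from h import *
f=snap('scene','s7.png');g=snap('side','sd7.png');snap('wrist','w7.png');tilt()
cv2.imwrite('pics/c7.png',cv2.resize(np.hstack([f['img'][140:290,60:220],g['img'][90:240,290:450]])[:,:,::-1],None,fx=2.5,fy=2.5,interpolation=cv2.INTER_CUBIC))"
```

```text
t 17.85 pos [ 517.02 -336.75   97.56] tilt_y 0.0054 tilt_x -0.007 dist lips->TCP -5.44 axis at lips [ 516.99 -336.72  103.  ] F [-0.1  0.2  0.6] M [ 0.04  0.01 -0.07] op 0.952
```

View pics/c7.png

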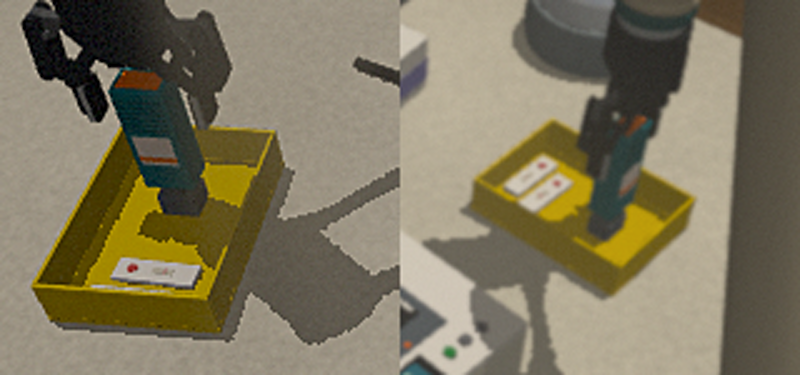

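View pics/w7.png

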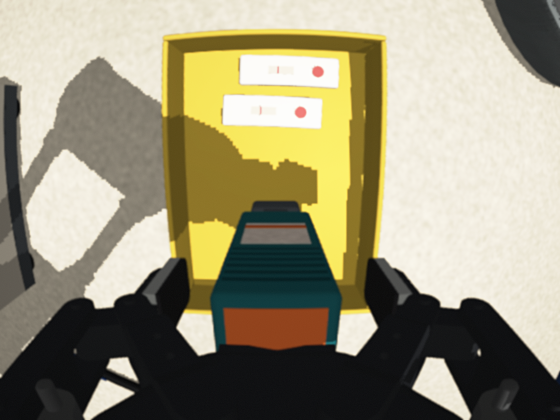

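The pack stands upright on bare floor with the jaws clear on both sides. Retreating straight up.

Request:
send_rows([
  {"dp":[0,0,-0.2],"angular":[0,0,0],"jaw":1},
  {"dp":[0,0,-0.3],"angular":[0,0,0],"jaw":1},
  {"dp":[0,0,-0.4],"angular":[0,0,0],"jaw":1},
  {"dp":[0,0,-0.5],"angular":[0,0,0],"jaw":1},
  {"dp":[0,0,-0.6],"angular":[0,0,0],"jaw":1},
  {"dp":[0,0,-0.7],"angular":[0,0,0],"jaw":1},
  {"dp":[0,0,-0.6],"angular":[0,0,0],"jaw":1},
  {"dp":[0,0,-0.4],"angular":[0,0,0],"jaw":1},
  {"dp":[0,0,0],"angular":[0,0,0],"jaw":1},
  {"dp":[0,0,0],"angular":[0,0,0],"jaw":1},
])

```text
t: 18.85
eef_pos: [516.4, -336.1, 260.4]
eef_rot: [-0.694, 0.72, -0.008, 0.001]
ft_force: [0.6, -0.0, -0.7]
opening: 0.996
```

```bash
python3 -c "
from h import *
f=snap('scene','s8.png');g=snap('side','sd8.png');tilt()
f0=load('scene0.png'); A=lambda q,u,v,z: onplane(q,u,v,z)[:2].round(1)
hsv=cv2.cvtColor(f['img'],cv2.COLOR_RGB2HSV)
for n,q in (('s',f),('d',g)):
    hsv=cv2.cvtColor(q['img'],cv2.COLOR_RGB2HSV); m=cv2.inRange(hsv,(3,150,110),(18,255,255)); k,l,s,c=cv2.connectedComponentsWithStats(m)
    for i in range(1,k):
        if s[i,4]>20: print(n,s[i],c[i],A(q,*c[i],150))
d=cv2.absdiff(f['img'],f0['img']).max(2); 
cv2.imwrite('pics/c8.png',np.vstack([cv2.resize(np.hstack([f['img'][150:250,80:220],g['img'][90:190,290:430]])[:,:,::-1],None,fx=2.8,fy=2.8),cv2.resize(np.hstack([f0['img'][150:290,215:355],f['img'][150:290,215:355]])[:,:,::-1],(784,392-90))]))"
```

```text
t 18.95 pos [ 516.27 -335.94  259.58] tilt_y 0.0091 tilt_x -0.0125 dist lips->TCP 156.6 axis at lips [ 518.09 -337.53  103.  ] F [ 0.7 -1.3  0.1] M [-0.01 -0.04  0.02] op 0.996
s [106 168  20   8 115] [115.62608696 171.44347826] [ 513.7 -336.5]
d [375 135  13   9  66] [380.86363636 139.07575758] [ 517.1 -336.6]
d [137 301   9   8  24] [140.54166667 305.20833333] [593.  334.9]
```

View pics/s8.png

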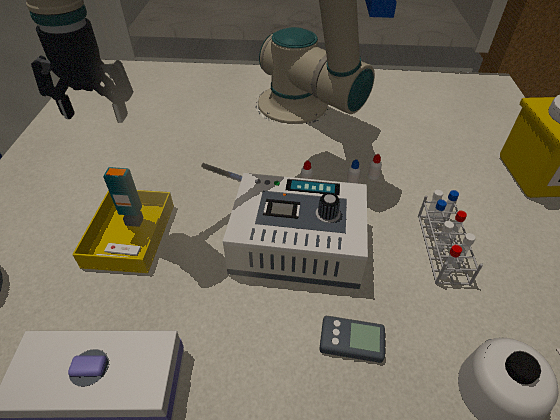

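View pics/c8.png

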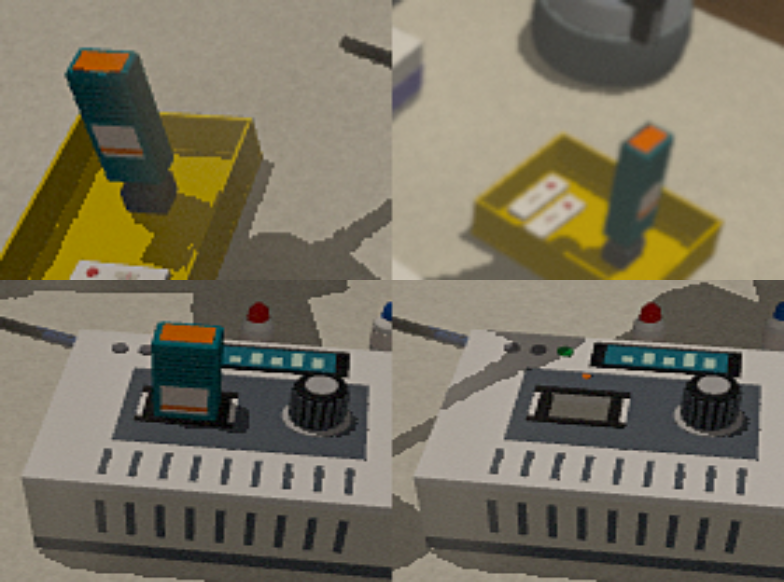

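The pack's top, cast at z=150, sits at about (515.4, -336.5), directly over where its foot was set (515.7, -335.6), so it is upright. The reader, knob and other items match the first picture. Handing in.

```bash
python3 -c "
from h import *
print(manip.hand_in()); print(st()['t'])"
```

```text
the job is handed in; nothing more can be done
None
the job is handed in; nothing more can be done
```

The pack is out of its bay and standing upright on the bare floor of the discard tray. I handed the job in at about 19 s of the 69 s allowed.

- **Getting it out:** I gripped the pack across its 44 mm width at 50 N and rocked it about ±0.1 rad around the lips with a light pull (3–6 N in the readings). It rose well past the 2 mm the cam would have allowed, so the latch was not holding it. I never touched the knob.
- **Setting it down:** I lowered it in sub-millimetre steps and opened the jaws once the floor was carrying it. It went down about 35 mm to the robot side of the tray's middle.

**Last checks**
- **Upright:** The scene and side cameras put the pack's top at about (515, -336.5), right over its foot. They differ by 3.4 mm in x, which is about the calibration error.
- **Tray:** It stands clear of the walls and both cassettes.
- **Everything else:** By eye, the reader, knob, rack, bottles, marker and meter look as they did in the first picture.
- **Arm:** The gripper is about 110 mm above the pack and touching nothing.

**Disagreements:** During carrying, the two cameras showed the pack about 2 mm higher than expected, but it met the floor where expected, so the grip had not slipped. While rocking, the tool drifted about 5 mm in +y, slightly more than the bay's play. The side force read only about 1–3 N, and I re-centred it before lifting clear.

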